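Push a sample carrier through a check flap into the transfer hatch

ROBOT

A 7-joint arm with a two-finger parallel gripper is mounted at the origin on the work surface. World frame = base frame: x ahead of the robot, y to its left, z up, the work surface at z = 0. Lengths are in m, angles in rad, forces in N, time in s.
With the tool pointing down it reaches from about 0.35 to 0.9 m from the base axis. Payload 8.1 kg.
Tool frame: the origin (TCP) lies midway between the tips of the shut fingers; the grasp point (between the pads) lies 19 mm behind it; z points along the fingers, x is the direction in which the jaws open and shut, and the axes are right-handed (so a half turn about z gives the same grasp; the last joint's range is limited). The gripper opens to 85 mm and grips with 20 to 120 N. Pads are 22 mm wide; open, the fingers measure 114 mm over their backs; the gripper's body (76 mm by 85 mm) begins 54 mm behind the grasp point. The pads swing forward as they close: fully open they stand 13 mm farther back than shut.
Start: joints at [1.094, 0.434, 0.025, 1.573, -0.012, 1.134, -0.075], TCP at [0.228, -0.582, 0.231] pointing down, gripper open.
Joint ranges: [-2.62, 2.62], [-0.44, 2.09], [-1.27, 1.32], [0.08, 2.57], [-1.32, 4.46], [0.12, 2], [-2.74, 2.74]. Speed limits (rad/s): [2.22, 2.22, 3.01, 3.01, 3.14, 3.14, 3.14].

INTERFACE

Orientations are given as a unit quaternion [w, x, y, z].
In Python, from rig import robot gives the robot as it stands.
- The arm moves only by the shell command python3 -m crank 'ROWS' [OPENING] [FORCE]. ROWS is JSON, a list of rows, each an object with "offset": the shift along the world's x, y, z in mm, a list of three; "roll": the turn about the world's z in degrees. In form: [{"offset": [tx, ty, tz], "roll": roll}, ...]. A call has 1 to 12 rows; each row shifts and turns the pose as measured when the row begins; what a row does not reach is not made up. A row lasts 1/8 s, in which the tool goes at most 62.5 mm and 10.7 degrees, less where a joint would pass 70% of its speed; a pose out of reach is approached as far as the arm can. A call is refused whole if a number of a shift passes 62.5 or a number of a turn 10.7, either way. A call with a gripper value outside its range is refused whole. OPENING is the finger opening in mm, from 0 to 85.4, set as the call begins (- or left out, the last holds). The fingers move at their own pace and stop on an object; FORCE is the grip in N (left out, the last holds). Time passes only in rows, so rows that do not move let the fingers close. It gives the time, the measured TCP pose, the force and the opening at its end, in the units of the state.
- robot.get_state(): the state, without advancing time (a new reading comes with each control period).
- robot.camera(name): name is "side" or "top" or "wrist"; returns the picture (420x560x3 uint8, blue, green, red); there is no depth.
- robot.get_calibration(name): a dict with "K" (3x3 intrinsics, pixels), "xyz" and "attitude" of the camera in the world; the wrist camera has in their place "mount" (4x4, takes a point from camera to tool coordinates, whose origin is the TCP and whose axes are the tool frame's). Camera axes: x right, y down, z forward; pixel columns grow to the right and rows downward; lengths in m; the calibration is good to about 2 mm. A picture is of the moment at which its call begins: read the wrist's pose just before it. get_calibration takes no time and is no camera call.
- robot.close_job(): hands the job in, once; it reports no verdict.
Trained networks look in the newest picture that a camera, given by its name, has taken for a name from the list of things; names that differ only in an ending like _2 or _b are one class to them, and where a whole thing is asked for, a point or a joint stands for the part that bears it (a point fixed in the world has none). Each returns a list of dicts, best first, with "score" (0 to 1); they miss things now and then, are a little off and sometimes report something else, mostly with a low value. They report only what shows in the picture. A call takes as long as a camera call. They do not tell look-alikes from the thing itself.
- robot.outline_of(query, camera): "pixels" (420x560 bool, what is visible of it) and "rect" ([left, top, width, height] in pixels, round what is visible of it).
The state is a dict: "time": time; "joint_positions": joint angles; "dq": joint speeds; "effort": joint torques, N m; "position": TCP position; "eef_rot": TCP orientation; "force": force on the tool from outside, world axes, zero at the start; "torque": the same for the moment, N m; "finger_gap": finger opening in m.
Only numpy, scipy, OpenCV 4.12 (cv2) and the standard library are available. Lean on these libraries where they do the work, as an engineer would, in place of code of your own. Each camera call takes 0.05 s, during which the arm holds its last target.

TASK

With the push rod, gently slide the sample carrier along its guide rails and through the swinging flap into the transfer hatch, until it meets the stiff sliding stop somewhere inside and pushes that stop back by about 6 mm, but not to the end of its 14 mm travel. Then draw the rod out so that the flap falls shut, and lay the rod flat on the bench, clear of the guide rails and the hatch. Keep the gripper off the carrier, do not lift, tip or shove the carrier hard (its samples are delicate), do not knock the hatch with the arm, and leave the bottle, tip box and beaker where they stand.

Things in the scene. Friction and masses are not known exactly. Their poses are not given: they have to be found in the camera images.
- hatch: Fixed tunnel on the bench: clear walls and cover (top 78 mm), white posts to 86 mm, 98 mm wide over all. Origin: on the bench, middle of the doorway, in the shut flap's plane; x runs into the tunnel (push direction), z up. Lane 78 mm wide between 5 mm walls, the bench is its floor; two steel guide rails 18 mm high run from x = -140 mm to 0, the tunnel from 0 to 255 mm, closed at its end.
- flap (a joint): Grey flap, angle in rad: 0 hanging shut, up to 1.5 swung inwards (the only way). Hinged along its top edge 66 mm up, in the plane x = 0 of the hatch; 72 mm wide, 160 g. It rides over the carrier, then over the rod, takes up to about 4 N to push open, slides off the rod drawn straight back, and falls shut once nothing is within 65 mm inside the doorway.
- flap_edge (a point): Middle of the flap's lower edge, 61 mm from the hinge.
- stop (a joint): Travel of the sliding stop in the tunnel (m): 0 at the start, 0.014 at its hard end. Aluminium plate across the lane, 60 mm wide, 5 to 39 mm high. Its face starts somewhere 165 to 200 mm inside the doorway (hatch x), not measured. Stiff friction, no spring: it gives way at about 7 N and stays where pushed. Wanted: about 6 mm (2.5 to 9.5 mm is good).
- carrier_center (a point): Centre (half-way up) of the sample carrier: closed white box, clear lid over blue caps, 90 mm long (x), 70 mm wide (y), 45 mm high, 250 to 490 g. It stands on the bench between the guide rails in front of the flap, about 4 mm play each side, its x roughly along the hatch's x.
- rod_handle (a point): Centre of the push rod's handle, a black upright block 60 mm long (x), 24 mm wide (y), 52 mm high, the point half-way up; grasp it from above across the 24 mm. x points to the tip. A 16 mm wide bar, 14 to 32 mm above the underside, runs forward from it to the head.
- rod_tip (a point): Middle of the flat front face of the push rod's head, 280 mm ahead of the handle's centre, 16 mm above the rod's underside. The head is 50 mm wide, 14 mm thick, 32 mm high from the underside, level with the top of the bar.
- bottle_center (a point): Centre of a white bottle, 60 mm diameter, 150 mm high. Leave it alone.
- tipbox_center (a point): Centre of a blue box with clear lid, 82 x 122 x 65 mm. Leave it alone.
- beaker_center (a point): Centre of a glass beaker, 60 mm diameter, 80 mm high. Leave it alone.
- rod: The whole push rod, 280 g, its balance point well ahead of the handle; origin on its underside, below the handle's centre; x towards the tip.
- carrier: The whole sample carrier; origin at the centre of its underside.
There are look-alikes about, which are no part of the job. Leave any black or orange look-alike of the carrier alone.

How it is judged:
By the outcome, as a careful person would: the job done as asked, in the order asked, and still so for the second after the job is handed in, with the robot touching nothing.
It also fails if it takes over 70 s, if anything falls off the work surface, if the arm or the gripper's body presses on something with over 40 N, if the wrist force passes 120 N, or if a joint passes its speed limit or range.

## Working session

There is one attempt and no reset: what is moved stays moved. The work goes in short steps, Python scripts to look and compute and a shell command to move; the robot and the scene stay as the last step left them, time stands still between calls to the robot, and variables do not carry over. Pictures are saved under pics/ and viewed, and the job is handed in when it is done.

```bash
ls; mkdir -p pics; python3 - <<'E'
from rig import robot
import cv2
s=robot.get_state()
for k in s: print(k,s[k])
for n in("side","top","wrist"):
    print(n,robot.get_calibration(n))
    cv2.imwrite(f"pics/a_{n}.png",robot.camera(n))
E
```

```text
pics
time 0.0
joint_positions [ 1.09439723  0.4352375   0.02498137  1.57413231 -0.01163503  1.13399994
 -0.07511136]
dq [ 0.00098152  0.00097244 -0.00024653  0.00109951 -0.00058336  0.00159879
  0.00048595]
effort [ 1.26083109e-03 -6.70474648e+01  1.02517605e+00 -3.16212201e+01
  1.53003889e-02  1.26218688e-02 -3.18746288e-05]
position [ 0.22798106 -0.58137036  0.23050343]
eef_rot [-4.08988225e-04  8.26152854e-01 -5.63445469e-01 -7.05989145e-04]
force [-0.18721864  0.27417118  0.21504512]
torque [ 0.05125082 -0.00757319 -0.01125601]
finger_gap 0.08571912748746222
side {'K': array([[424.23674332,   0.        , 282.66692336],
       [  0.        , 424.23674332, 207.68240412],
       [  0.        ,   0.        ,   1.        ]]), 'xyz': array([-0.00143665,  0.52632367,  0.54770326]), 'attitude': array([ 0.184232  , -0.32510002,  0.80565611, -0.45965941])}
top {'K': array([[433.57404793,   0.        , 280.65634936],
       [  0.        , 433.57404793, 210.43933268],
       [  0.        ,   0.        ,   1.        ]]), 'xyz': array([ 0.33646055, -0.03938132,  1.1467863 ]), 'attitude': array([-0.06658175,  0.7128603 , -0.69531459,  0.06272706])}
wrist {'K': array([[354.81441374,   0.        , 280.5987907 ],
       [  0.        , 354.81441374, 208.33479033],
       [  0.        ,   0.        ,   1.        ]]), 'mount': array([[ 9.99999154e-01, -1.27670825e-03,  2.48377318e-04,
         2.61695559e-04],
       [ 1.14874970e-03,  9.56517414e-01,  2.91672961e-01,
        -7.43109079e-02],
       [-6.09958507e-04, -2.91672429e-01,  9.56518072e-01,
        -1.42754636e-01],
       [ 0.00000000e+00,  0.00000000e+00,  0.00000000e+00,
         1.00000000e+00]])}
```

View pics/a_top.png

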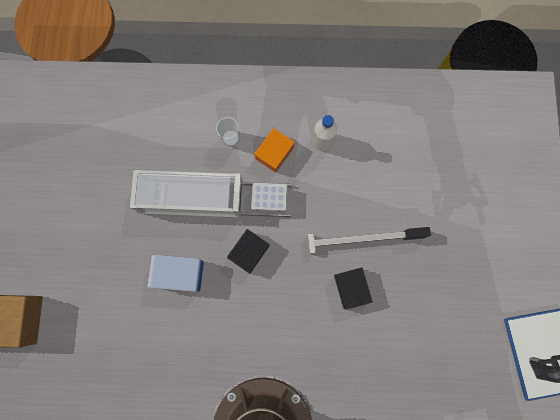

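View pics/a_side.png

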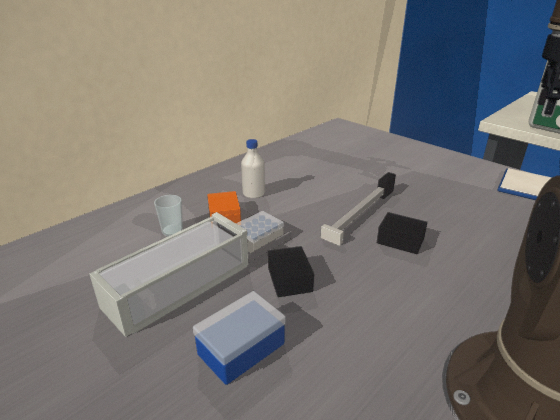

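View pics/a_wrist.png

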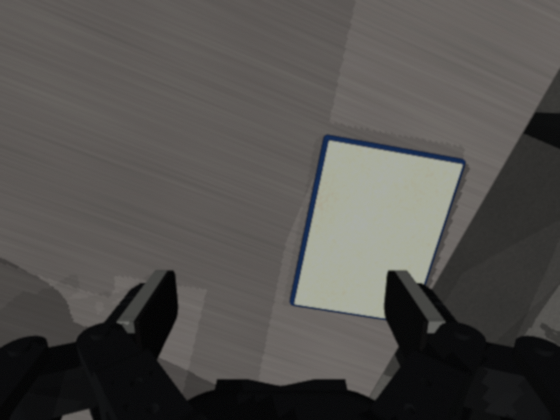

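The top view shows the hatch at about (185,193) with its doorway at (240,193), and the carrier between the rails at (268,197). The rod's handle is at (418,233) and its head at (312,243). The black and orange boxes are decoys.

```bash
cat > h.py <<'E'
from rig import robot
import numpy as np, cv2
from scipy.spatial.transform import Rotation as R
def q2R(q): return R.from_quat([q[1],q[2],q[3],q[0]]).as_matrix()
def cam(n,s=None):
    c=robot.get_calibration(n)
    if n=="wrist":
        s=s or robot.get_state(); T=np.eye(4);T[:3,:3]=q2R(s["eef_rot"]);T[:3,3]=s["position"]
        M=T@c["mount"]; return c["K"],M[:3,:3],M[:3,3]
    return c["K"],q2R(c["attitude"]),np.array(c["xyz"])
def back(C,uv,z):
    K,Rm,t=C; uv=np.atleast_2d(uv).astype(float)
    d=(Rm@np.linalg.inv(K)@np.c_[uv,np.ones(len(uv))].T).T
    return t+d*((z-t[2])/d[:,2])[:,None]
def proj(C,P):
    K,Rm,t=C; p=(np.atleast_2d(P)-t)@Rm@K.T; return p[:,:2]/p[:,2:]
def up(n,img,x0,y0,w,h,f): cv2.imwrite(f"pics/{n}.png",cv2.resize(img[y0:y0+h,x0:x0+w],None,fx=f,fy=f,interpolation=cv2.INTER_CUBIC))
E
python3 - <<'E'
from h import *
C=cam("top"); print(C[1])
img=robot.camera("top")
for q in("hatch","flap","stop","carrier","rod","rod_handle","bottle_center","tipbox_center","beaker_center"):
    for o in robot.outline_of(q,"top")[:3]:
        m=o["pixels"]; ys,xs=np.nonzero(m)
        r=cv2.minAreaRect(np.c_[xs,ys].astype(np.float32))
        print(q,round(o["score"],2),o["rect"],np.round(r[0],1),np.round(r[1],1),round(r[2],1),"z0:",np.round(back(C,r[0],0.0)[0],3))
up("b_hatch",img,120,155,190,75,4)
up("b_rod",img,300,210,140,60,5)
E
```

```text
[[ 0.02520586 -0.98297138  0.18202178]
 [-0.99967729 -0.02420897  0.00769689]
 [-0.00315926 -0.18215705 -0.98326437]]
hatch 0.66 [128.6, 171.9, 164.1, 44.9] [209.9 194.5] [159.4  45.7] 2.1 z0: [0.588 0.162 0.   ]
carrier 0.93 [253.7, 128.9, 43.7, 45.4] [273.9 149.7] [29.  37.5] 35.0 z0: [ 0.719 -0.008  0.   ]
carrier 0.78 [251.7, 182.0, 37.7, 30.5] [269.  197.5] [29. 34.] 90.0 z0: [0.584 0.002 0.   ]
carrier 0.56 [225.2, 229.5, 41.0, 44.4] [247.9 250.6] [30.  37.2] 33.7 z0: [0.439 0.053 0.   ]
rod 0.64 [304.2, 225.9, 126.9, 28.2] [368.9 239.9] [ 19.3 123.2] 86.5 z0: [ 0.475 -0.267  0.   ]
rod_handle 0.77 [307.1, 224.4, 123.7, 31.0] [369.1 239.9] [ 18.2 122.7] 86.0 z0: [ 0.475 -0.267  0.   ]
bottle_center 0.62 [311.3, 110.5, 26.3, 36.8] [324.  132.5] [21.6 36.4] 16.7 z0: [ 0.772 -0.145  0.   ]
tipbox_center 0.81 [146.6, 254.2, 54.7, 39.5] [175.1 272.9] [55. 35.] 4.6 z0: [0.376 0.242 0.   ]
beaker_center 0.68 [212.3, 116.3, 26.8, 30.0] [226.5 132. ] [30. 23.] 90.0 z0: [0.767 0.126 0.   ]
```

View pics/b_hatch.png

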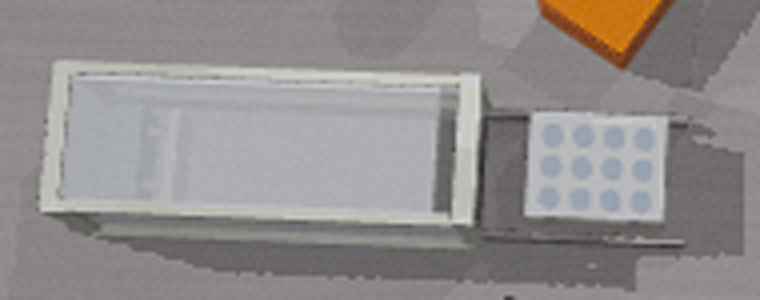

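View pics/b_rod.png

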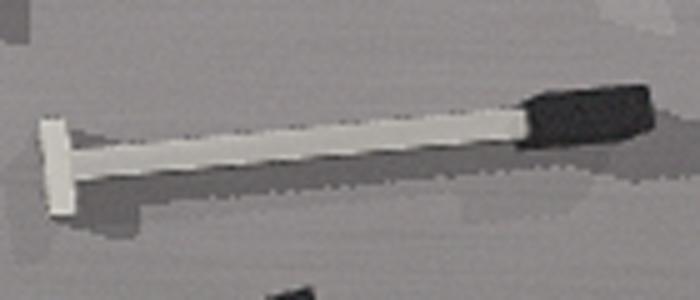

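```bash
python3 - <<'E'
from h import *
C=cam("top")
f=lambda pts,z,x0=120,y0=155,k=4: back(C,np.array(pts)/k+[x0-.4,y0-.4],z)
print("frame",np.round(f([[480,74],[474,224],[57,60],[40,212],[457,74],[453,220]],.086),4))
rr=f([[688,125],[684,244],[487,117],[487,237]],.018);print("rails",np.round(rr,4))
c=f([[531,112],[667,118],[662,221],[526,215]],.045);print("carrier",np.round(c,4),c.mean(0))
s=f([[180,108],[182,200],[165,108],[163,200]],.039);print("stop",np.round(s,4))
g=lambda p,z:f(p,z,300,210,5)
print("rod head top",np.round(g([[40,119],[65,118],[75,214],[50,217]],.032),4))
print("bar",np.round(g([[75,165],[528,125]],.032),4))
print("handle top",np.round(g([[528,97],[648,86],[655,127],[537,137]],.052),4), )
E
```

```text
frame [[0.6263 0.0752 0.086 ]
 [0.5298 0.0748 0.086 ]
 [0.6289 0.3437 0.086 ]
 [0.5308 0.3457 0.086 ]
 [0.6259 0.0897 0.086 ]
 [0.532  0.088  0.086 ]]
rails [[ 0.613  -0.0581  0.018 ]
 [ 0.5322 -0.0572  0.018 ]
 [ 0.6152  0.0766  0.018 ]
 [ 0.5337  0.0731  0.018 ]]
carrier [[ 0.6126  0.0451  0.045 ]
 [ 0.6108 -0.0439  0.045 ]
 [ 0.5423 -0.0422  0.045 ]
 [ 0.544   0.0458  0.045 ]] [0.57742985 0.00122513 0.045     ]
stop [[0.6112 0.2767 0.039 ]
 [0.5496 0.2709 0.039 ]
 [0.611  0.2866 0.039 ]
 [0.5493 0.2833 0.039 ]]
rod head top [[ 0.4841 -0.1019  0.032 ]
 [ 0.485  -0.1148  0.032 ]
 [ 0.4354 -0.1206  0.032 ]
 [ 0.4336 -0.1078  0.032 ]]
bar [[ 0.4607 -0.1203  0.032 ]
 [ 0.4872 -0.3542  0.032 ]]
handle top [[ 0.4989 -0.3489  0.052 ]
 [ 0.5061 -0.4102  0.052 ]
 [ 0.4851 -0.4129  0.052 ]
 [ 0.4785 -0.353   0.052 ]]
```

```bash
python3 -m crank '[{"offset":[33,25,0],"roll":9.4},{"offset":[33,25,0],"roll":9.4},{"offset":[33,25,0],"roll":9.4},{"offset":[33,25,0],"roll":9.4},{"offset":[33,25,0],"roll":9.4},{"offset":[33,25,0],"roll":9.4},{"offset":[33,25,0],"roll":9.4},{"offset":[33,25,0],"roll":9.4},{"offset":[0,0,0],"roll":0}]' 85
cat >> h.py <<'E'
def yaw(s):
    a=q2R(s["eef_rot"])[:,0]; return np.degrees(np.arctan2(a[1],a[0]))
def st():
    s=robot.get_state(); print("t",round(s["time"],2),"p",np.round(np.array(s["position"])*1000,1),"yaw",round(yaw(s),2),"zax",np.round(q2R(s["eef_rot"])[:,2],4),"F",np.round(s["force"],1),"T",np.round(s["torque"],2),"gap",round(s["finger_gap"]*1000,1)); return s
E
python3 - <<'E'
from h import *
s=st(); img=robot.camera("wrist"); cv2.imwrite("pics/c1.png",img)
E
```

```text
time: 1.78
position: [0.4985, -0.3752, 0.2323]
eef_rot: [0.001, 0.997, 0.078, 0.002]
force: [-1.3, 1.1, 0.5]
finger_gap: 0.0851
t 1.77 p [ 498.5 -375.2  232.3] yaw 8.93 zax [ 0.0045 -0.0019 -1.    ] F [-1.3  1.1  0.5] T [-0.06  0.01  0.03] gap 85.1
```

View pics/c1.png

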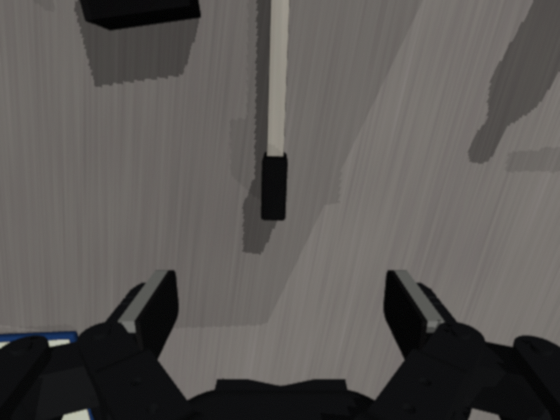

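```bash
python3 - <<'E'
from h import *
s=st(); C=cam("wrist",s)
p=back(C,[[261.5,219],[286,219],[265,162],[287,162]],.052); print(np.round(p,4),p.mean(0))
b=back(C,[[276.5,156],[280,0]],.032); print(b); d=b[1]-b[0]; print(np.degrees(np.arctan2(d[1],d[0])))
E
```

```text
t 1.82 p [ 496.6 -377.2  232.2] yaw 8.66 zax [ 0.0032 -0.0032 -1.    ] F [ 0.7 -1.3  0.3] T [-0.01  0.   -0.  ] gap 85.2
[[ 0.4843 -0.4154  0.052 ]
 [ 0.5076 -0.4119  0.052 ]
 [ 0.4801 -0.3603  0.052 ]
 [ 0.5    -0.3573  0.052 ]] [ 0.49300418 -0.38626096  0.052     ]
[[ 0.49000226 -0.35642748  0.032     ]
 [ 0.47345956 -0.22381271  0.032     ]]
97.11048986416675
```

```bash
python3 -m crank '[{"offset":[-3.5,-8.5,-35],"roll":-1.6},{"offset":[0,0,-45],"roll":0},{"offset":[0,0,-45],"roll":0},{"offset":[0,0,-40],"roll":0},{"offset":[0,0,-30],"roll":0},{"offset":[0,0,-15],"roll":0},{"offset":[0,0,0],"roll":0}]' 85; python3 - <<'E'
from h import *
st(); cv2.imwrite("pics/c2.png",robot.camera("wrist"))
E
```

```text
time: 2.7
position: [0.4853, -0.3959, 0.018]
eef_rot: [0.006, 0.999, 0.05, 0.0]
force: [0.7, 0.3, 1.2]
finger_gap: 0.0847
t 2.7 p [ 485.3 -395.9   18. ] yaw 5.76 zax [ 0.0013 -0.0117 -0.9999] F [0.7 0.3 1.2] T [-0.02  0.    0.01] gap 84.7
```

View pics/c2.png

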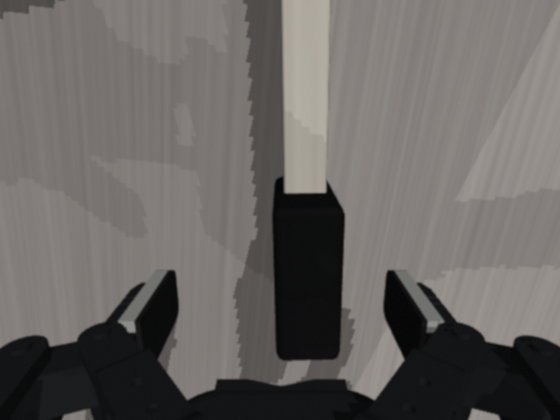

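```bash
python3 -m crank '[{"offset":[8,10,-2],"roll":1.3},{"offset":[0,0,0],"roll":0}]' 85; python3 - <<'E'
from h import *
st()
E
```

```text
time: 3.0
position: [0.496, -0.3863, 0.0192]
eef_rot: [0.007, 0.998, 0.062, 0.003]
force: [0.4, 0.5, -0.4]
finger_gap: 0.0847
t 3.0 p [ 496.  -386.3   19.2] yaw 7.14 zax [ 0.0062 -0.0144 -0.9999] F [ 0.4  0.5 -0.4] T [-0.05 -0.03  0.05] gap 84.7
```

```bash
python3 -m crank '[{"offset":[-3,0,-6],"roll":0},{"offset":[0,0,0],"roll":0}]' 85;  python3 -m crank '[{"offset":[0,0,0],"roll":0},{"offset":[0,0,0],"roll":0},{"offset":[0,0,0],"roll":0},{"offset":[0,0,0],"roll":0},{"offset":[0,0,0],"roll":0},{"offset":[0,0,0],"roll":0},{"offset":[0,0,0],"roll":0},{"offset":[0,0,0],"roll":0}]' 0 90;  python3 - <<'E'
from h import *
st(); cv2.imwrite("pics/c3.png",robot.camera("wrist"))
img=robot.camera("top"); up("c3t",img,120,155,320,130,2.5)
E
```

```text
time: 3.25
position: [0.4935, -0.3865, 0.0139]
eef_rot: [0.008, 0.998, 0.062, 0.003]
force: [0.9, 0.2, -0.0]
finger_gap: 0.0854
time: 4.25
position: [0.4935, -0.387, 0.0143]
eef_rot: [0.008, 0.998, 0.062, 0.003]
force: [-0.2, 0.4, 1.5]
finger_gap: 0.023
t 4.25 p [ 493.5 -387.    14.3] yaw 7.12 zax [ 0.0079 -0.0161 -0.9998] F [-0.2  0.4  1.5] T [0.05 0.04 0.02] gap 23.0
```

View pics/c3.png

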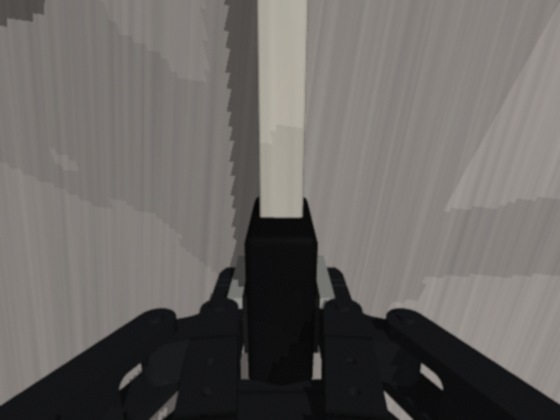

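View pics/c3t.png

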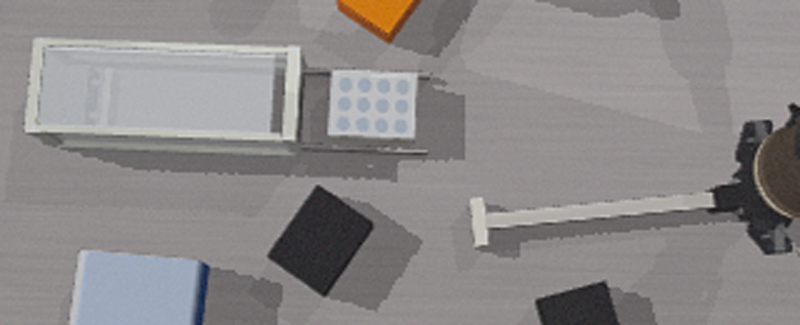

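```bash
python3 -m crank '[{"offset":[0,0,4],"roll":0},{"offset":[0,0,2],"roll":0},{"offset":[10,0,0],"roll":-1},{"offset":[10,0,0],"roll":-1},{"offset":[10,0,0],"roll":-1},{"offset":[10,0,0],"roll":-1},{"offset":[10,0,0],"roll":-1},{"offset":[10,0,0],"roll":-1},{"offset":[10,0,0],"roll":-1},{"offset":[10,0,0],"roll":-0.7},{"offset":[0,0,0],"roll":0}]';  python3 - <<'E'
from h import *
st(); 
img=robot.camera("top"); up("c4t",img,120,155,320,130,2.5)
cv2.imwrite("pics/c4.png",robot.camera("wrist"))
E
```

```text
time: 5.72
position: [0.5796, -0.3858, 0.0194]
eef_rot: [0.008, 1.0, -0.009, 0.002]
force: [-0.4, -0.1, -1.8]
finger_gap: 0.0229
t 5.72 p [ 579.6 -385.8   19.4] yaw -1.07 zax [ 0.0047 -0.0154 -0.9999] F [-0.4 -0.1 -1.8] T [-0.08  0.   -0.07] gap 22.9
```

View pics/c4t.png

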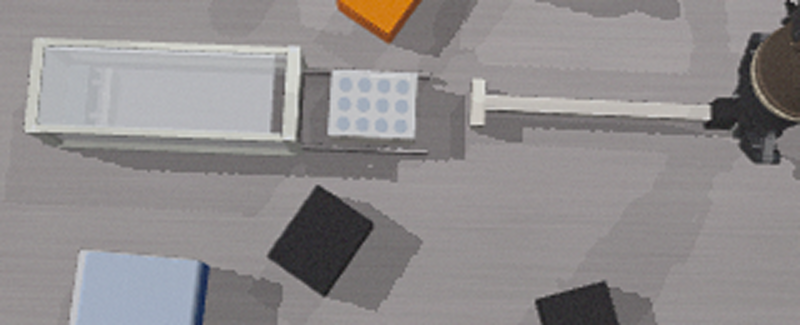

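View pics/c4.png

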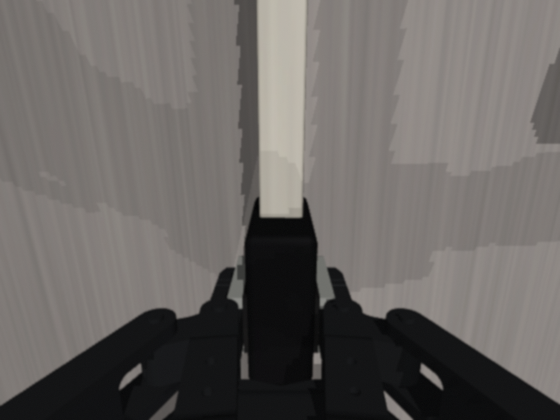

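```bash
python3 - <<'E'
from h import *
C=cam("top"); f=lambda p,z: np.round(back(C,np.array(p)/2.5+[119.8,154.8],z),4)
print("head",f([[471,80],[484,79],[484,125],[471,126]],.036))
print("carrier top",f([[332,70],[417,73],[414,138],[329,134]],.045))
print("bar",f([[484,104],[708,112]],.036))
img=robot.camera("top")
for r in (img[170:225,270:293:11,0].T): print(r)
up("d1",img,235,165,75,60,10)
E
```

```text
head [[ 0.6071 -0.1016  0.036 ]
 [ 0.6085 -0.1152  0.036 ]
 [ 0.5592 -0.1158  0.036 ]
 [ 0.5578 -0.1022  0.036 ]]
carrier top [[ 0.6121  0.0445  0.045 ]
 [ 0.6111 -0.0445  0.045 ]
 [ 0.5419 -0.043   0.045 ]
 [ 0.5439  0.045   0.045 ]]
bar [[ 0.5816 -0.1155  0.036 ]
 [ 0.5788 -0.3498  0.036 ]]
[143 143 143 142 139 139 142 140 135 148 150 146 147 166 199 210 195 196
 194 195 191 196 194 194 197 192 190 187 192 198 195 197 195 189 186 187
 185 192 198 178 121  99  98 101 106  88  92 105 109 106 108 109 108 111
 110]
[113 118 117 115 120 148 147 150 146 152 149 148 150 140 199 200 194 185
 184 184 185 185 182 198 195 183 186 184 185 183 188 197 196 182 184 184
 184 183 196 201 136  96  99 106 114 163  67 109 111 142 147 144 150 153
 150]
[114 115 115 116 110 104 110 143 142 142 141 138 138 140 113 129 117 110
 117 116 117 116 114 118 116 119 118 114 115 118 117 113 115 118 121 117
 114 120 118 119 114 116 117 116 119 116 118 117 116 152 150 150 151 152
 150]
```

View pics/d1.png

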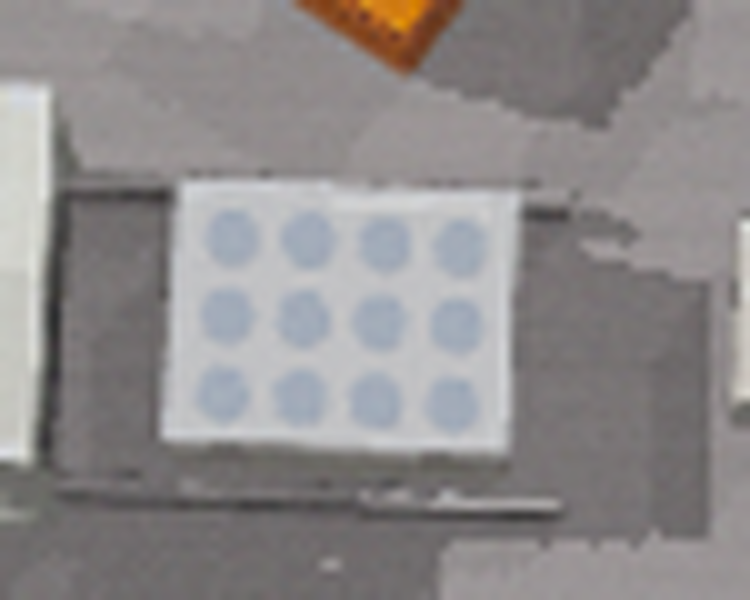

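```bash
python3 - <<'E'
from h import *
C=cam("top"); f=lambda p,z: np.round(back(C,np.array(p)/10+[234.55,164.55],z),4)
print(f([[550,209],[550,496],[100,188],[100,484]],.018))
print("ends",f([[568,212],[562,503]],.018), "frame right",f([[48,90],[35,462]],.086))
E
```

```text
[[ 0.614  -0.0526  0.018 ]
 [ 0.536  -0.0543  0.018 ]
 [ 0.6168  0.068   0.018 ]
 [ 0.5363  0.0648  0.018 ]]
ends [[ 0.6133 -0.0575  0.018 ]
 [ 0.5342 -0.0575  0.018 ]] frame right [[0.6251 0.0757 0.086 ]
 [0.5294 0.0749 0.086 ]]
```

```bash
python3 -m crank '[{"offset":[-2.5,0,-2],"roll":0.2},{"offset":[-2.5,0,-2],"roll":0.2},{"offset":[0,8,0],"roll":0},{"offset":[0,8,0],"roll":0},{"offset":[0,8,0],"roll":0},{"offset":[0,8,0],"roll":0},{"offset":[0,6,0],"roll":0},{"offset":[0,2,0],"roll":0},{"offset":[0,0,0],"roll":0}]';  python3 - <<'E'
from h import *
st(); 
img=robot.camera("top"); up("c5t",img,120,155,320,130,2.5)
cv2.imwrite("pics/c5s.png",robot.camera("side"))
E
```

```text
time: 7.0
position: [0.5718, -0.3428, 0.0154]
eef_rot: [0.008, 1.0, -0.006, 0.002]
force: [-0.0, 0.2, -1.8]
finger_gap: 0.0231
t 7.0 p [ 571.8 -342.8   15.4] yaw -0.64 zax [ 0.0029 -0.0152 -0.9999] F [-0.   0.2 -1.8] T [-0.15 -0.02 -0.01] gap 23.1
```

View pics/c5t.png

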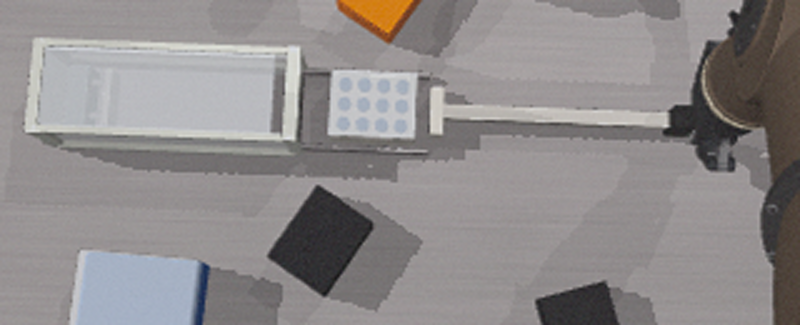

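View pics/c5s.png

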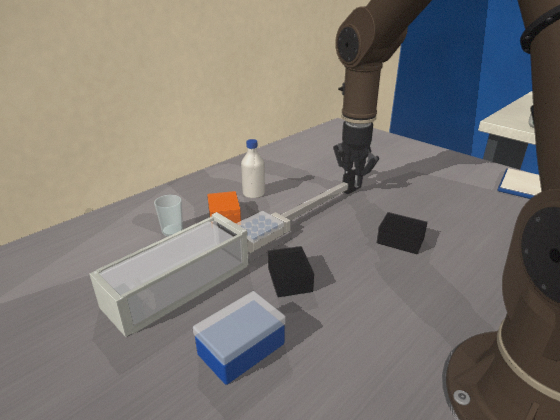

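```bash
python3 -m crank '[{"offset":[1.5,2,0],"roll":0},{"offset":[1.5,3,0],"roll":0},{"offset":[0,3,0],"roll":0},{"offset":[0,3,0],"roll":0},{"offset":[0,3,0],"roll":0},{"offset":[0,3,0],"roll":0},{"offset":[0,3,0],"roll":0},{"offset":[0,4,0],"roll":0},{"offset":[0,4,0],"roll":0},{"offset":[0,4,0],"roll":0},{"offset":[0,4,0],"roll":0},{"offset":[0,4,0],"roll":0}]';  python3 - <<'E'
from h import *
st(); 
img=robot.camera("top"); up("c6t",img,120,155,320,130,2.5)
E
```

```text
time: 8.6
position: [0.5746, -0.3028, 0.0155]
eef_rot: [0.009, 1.0, -0.007, 0.002]
force: [-0.8, -1.9, -2.9]
finger_gap: 0.0233
t 8.6 p [ 574.6 -302.8   15.5] yaw -0.8 zax [ 0.0034 -0.0174 -0.9998] F [-0.8 -1.9 -2.9] T [-0.38  0.04 -0.04] gap 23.3
```

View pics/c6t.png

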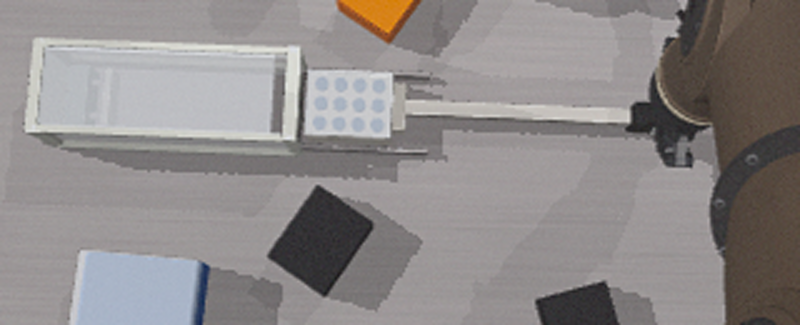

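```bash
python3 -m crank '[{"offset":[0,3,0],"roll":0},{"offset":[0,3,0],"roll":0},{"offset":[0,3,0],"roll":0},{"offset":[0,3,0],"roll":0},{"offset":[0,3,0],"roll":0},{"offset":[0,3,0],"roll":0},{"offset":[0,3,0],"roll":0},{"offset":[0,3,0],"roll":0},{"offset":[0,3,0],"roll":0},{"offset":[0,4,0],"roll":0},{"offset":[0,4,0],"roll":0},{"offset":[0,4,0],"roll":0}]';  python3 - <<'E'
from h import *
st(); 
img=robot.camera("top"); up("c7t",img,120,155,320,130,2.5)
E
```

```text
time: 10.15
position: [0.5746, -0.2621, 0.0158]
eef_rot: [0.009, 1.0, -0.007, 0.002]
force: [-0.6, -3.9, -2.8]
finger_gap: 0.023
t 10.15 p [ 574.6 -262.1   15.8] yaw -0.84 zax [ 0.0037 -0.0186 -0.9998] F [-0.6 -3.9 -2.8] T [-0.68  0.01  0.04] gap 23.0
```

View pics/c7t.png

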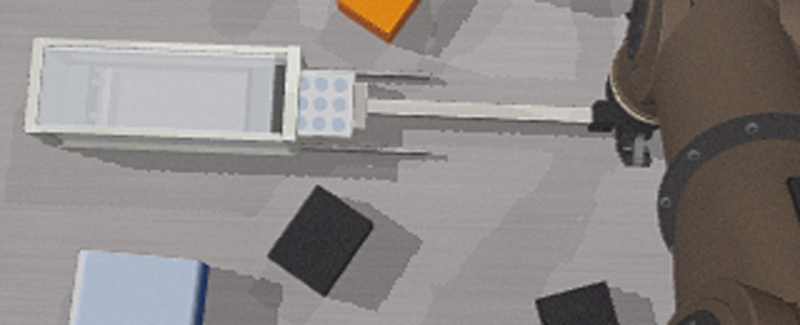

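```bash
python3 -m crank '[{"offset":[0,5,0],"roll":0},{"offset":[0,5,0],"roll":0},{"offset":[0,5,0],"roll":0},{"offset":[0,5,0],"roll":0},{"offset":[0,5,0],"roll":0},{"offset":[0,5,0],"roll":0},{"offset":[0,5,0],"roll":0},{"offset":[0,5,0],"roll":0},{"offset":[0,5,0],"roll":0},{"offset":[0,5,0],"roll":0},{"offset":[0,5,0],"roll":0},{"offset":[0,5,0],"roll":0}]';  python3 - <<'E'
from h import *
st(); 
img=robot.camera("top"); up("c8t",img,120,155,320,130,2.5)
E
```

```text
time: 11.7
position: [0.5744, -0.1963, 0.0156]
eef_rot: [0.009, 1.0, -0.007, 0.002]
force: [0.4, -2.6, -2.1]
finger_gap: 0.0231
t 11.7 p [ 574.4 -196.3   15.6] yaw -0.78 zax [ 0.0032 -0.0173 -0.9998] F [ 0.4 -2.6 -2.1] T [-0.61  0.02 -0.04] gap 23.1
```

View pics/c8t.png

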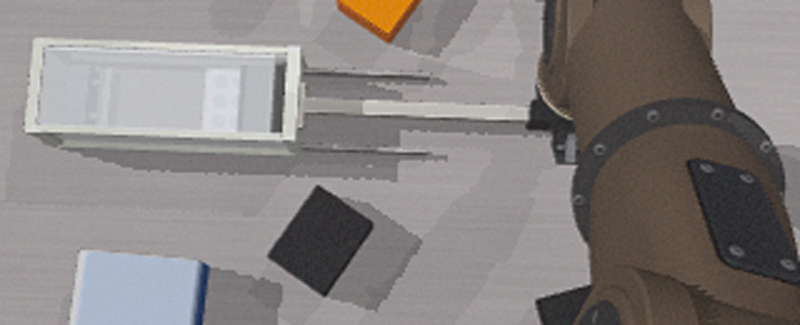

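```bash
python3 -m crank '[{"offset":[0,5,0],"roll":0},{"offset":[0,5,0],"roll":0},{"offset":[0,5,0],"roll":0},{"offset":[0,5,0],"roll":0},{"offset":[0,5,0],"roll":0},{"offset":[0,5,0],"roll":0},{"offset":[0,5,0],"roll":0},{"offset":[0,5,0],"roll":0},{"offset":[0,4,0],"roll":0},{"offset":[0,3,0],"roll":0},{"offset":[0,2,0],"roll":0},{"offset":[0,1,0],"roll":0}]';  python3 - <<'E'
from h import *
st(); 
img=robot.camera("top"); up("c9t",img,120,165,130,60,6)
E
```

```text
time: 13.25
position: [0.5742, -0.1416, 0.0155]
eef_rot: [0.008, 1.0, -0.006, 0.001]
force: [0.1, -1.4, -3.3]
finger_gap: 0.0228
t 13.25 p [ 574.2 -141.6   15.5] yaw -0.72 zax [ 0.0026 -0.0166 -0.9999] F [ 0.1 -1.4 -3.3] T [-0.74 -0.05 -0.09] gap 22.8
```

View pics/c9t.png

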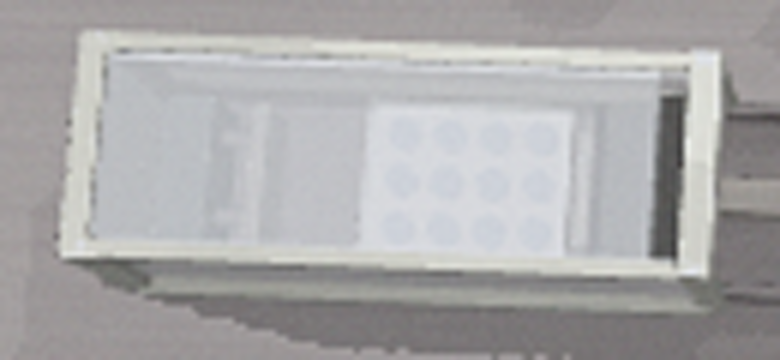

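```bash
cat > m.py <<'E'
from h import *
C=cam("top")
def m(stop,front,rear):
    f=lambda p,z: back(C,np.array(p)/6+[119.58,164.58],z)
    s,a,b=f([stop],.039)[0],f([front],.045)[0],f([rear],.045)[0]
    print("stop",s,"front",a,"rear",b,"gap",1000*(s[1]-a[1]))
E
python3 - <<'E'
from m import *
m([268,180],[365,180],[569,180]); st()
E
```

```text
stop [0.57624974 0.27508291 0.039     ] front [0.57598332 0.23125747 0.045     ] rear [0.57815359 0.14270367 0.045     ] gap 43.8254401936849
t 13.3 p [ 574.2 -141.4   15.5] yaw -0.72 zax [ 0.0026 -0.0164 -0.9999] F [-0.1 -1.2 -3.9] T [-0.61  0.01 -0.07] gap 23.2
```

```bash
python3 -m crank '[{"offset":[0,3,0],"roll":0},{"offset":[0,4,0],"roll":0},{"offset":[0,4,0],"roll":0},{"offset":[0,4,0],"roll":0},{"offset":[0,4,0],"roll":0},{"offset":[0,4,0],"roll":0},{"offset":[0,3,0],"roll":0},{"offset":[0,2,0],"roll":0},{"offset":[0,1,0],"roll":0}]';  python3 - <<'E'
from h import *
st(); 
img=robot.camera("top"); up("c10t",img,120,165,130,60,6)
E
```

```text
time: 14.42
position: [0.574, -0.1104, 0.0154]
eef_rot: [0.008, 1.0, -0.006, 0.001]
force: [-0.6, -1.2, -2.5]
finger_gap: 0.0228
t 14.43 p [ 574.  -110.4   15.4] yaw -0.71 zax [ 0.0022 -0.0165 -0.9999] F [-0.6 -1.2 -2.5] T [-0.72  0.01 -0.  ] gap 22.8
```

View pics/c10t.png

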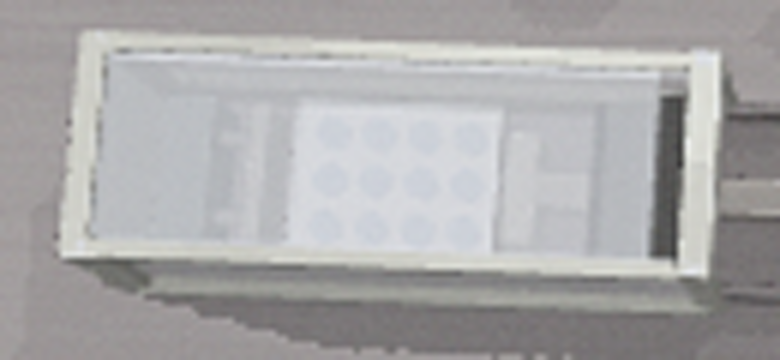

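```bash
python3 -m crank '[{"offset":[0,1.5,0],"roll":0},{"offset":[0,1.5,0],"roll":0},{"offset":[0,1.5,0],"roll":0},{"offset":[0,1.5,0],"roll":0},{"offset":[0,1.5,0],"roll":0}]'; python3 -m crank '[{"offset":[0,1.5,0],"roll":0},{"offset":[0,1.5,0],"roll":0}]';  python3 - <<'E'
from h import *
st(); 
img=robot.camera("top"); up("c11t",img,120,165,130,60,6)
E
```

```text
time: 15.1
position: [0.5739, -0.1028, 0.0154]
eef_rot: [0.008, 1.0, -0.007, 0.001]
force: [1.0, -2.3, -3.8]
finger_gap: 0.0232
time: 15.35
position: [0.5739, -0.0996, 0.0153]
eef_rot: [0.008, 1.0, -0.007, 0.001]
force: [0.5, -2.1, -4.0]
finger_gap: 0.0232
t 15.35 p [573.9 -99.6  15.3] yaw -0.74 zax [ 0.0021 -0.0167 -0.9999] F [ 0.5 -2.1 -4. ] T [-0.75  0.   -0.  ] gap 23.2
```

View pics/c11t.png

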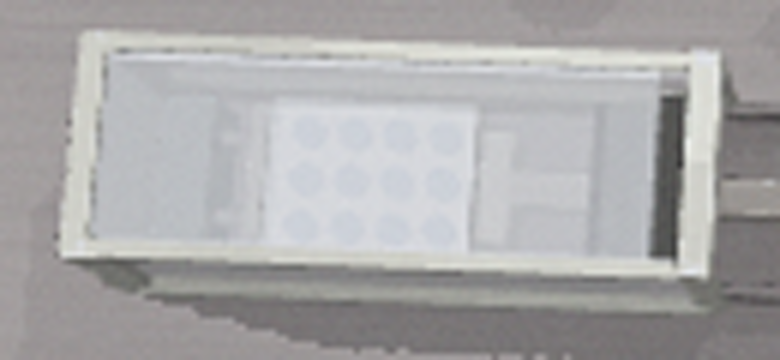

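```bash
for i in 1 2; do :; done; python3 -m crank '[{"offset":[0,1,0],"roll":0},{"offset":[0,1,0],"roll":0}]'|sed -n 2,4p; python3 -m crank '[{"offset":[0,1,0],"roll":0}]'|sed -n 2,4p;  python3 -m crank '[{"offset":[0,1,0],"roll":0}]'|sed -n 2,4p; python3 -m crank '[{"offset":[0,1,0],"roll":0}]'|sed -n 2,4p; python3 - <<'E'
from h import *
st(); 
img=robot.camera("top"); up("c12t",img,120,165,130,60,6)
E
```

```text
position: [0.574, -0.0972, 0.0154]
eef_rot: [0.008, 1.0, -0.006, 0.001]
force: [0.4, -1.3, -4.0]
position: [0.5739, -0.0969, 0.0154]
eef_rot: [0.009, 1.0, -0.007, 0.001]
force: [0.6, -5.9, -3.7]
position: [0.5738, -0.0969, 0.0154]
eef_rot: [0.009, 1.0, -0.007, 0.001]
force: [-0.4, -5.3, -2.8]
position: [0.5737, -0.0969, 0.0155]
eef_rot: [0.01, 1.0, -0.007, 0.001]
force: [-0.4, -5.2, -2.7]
t 16.02 p [573.7 -96.9  15.5] yaw -0.84 zax [ 0.0018 -0.0194 -0.9998] F [-0.4 -5.2 -2.7] T [-1.22  0.07  0.09] gap 23.3
```

View pics/c12t.png

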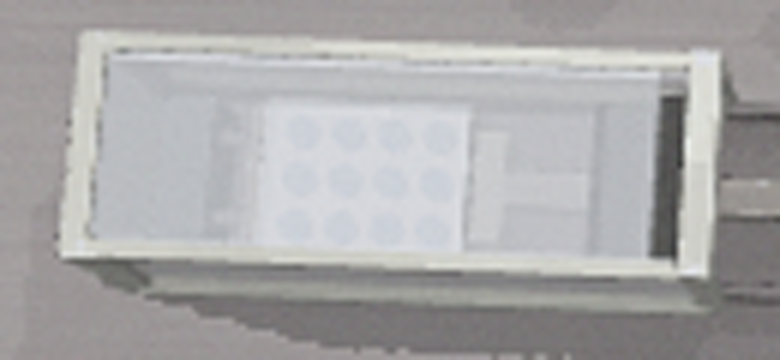

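```bash
python3 -m crank '[{"offset":[0,2,0],"roll":0}]'|sed -n 2,4p; python3 -m crank '[{"offset":[0,2,0],"roll":0}]'|sed -n 2,4p;  python3 -m crank '[{"offset":[0,2,0],"roll":0}]'|sed -n 2,4p
```

```text
position: [0.5736, -0.0969, 0.0156]
eef_rot: [0.011, 1.0, -0.008, 0.001]
force: [-0.9, -9.6, -1.3]
position: [0.5734, -0.0969, 0.0157]
eef_rot: [0.012, 1.0, -0.009, 0.001]
force: [-1.3, -9.1, -1.6]
position: [0.5732, -0.097, 0.0159]
eef_rot: [0.013, 1.0, -0.009, 0.001]
force: [-0.8, -9.2, -1.0]
```

```bash
python3 -m crank '[{"offset":[0,2.8,0],"roll":0}]'|sed -n 2,4p; python3 -m crank '[{"offset":[0,3,0],"roll":0}]'|sed -n 2,4p
```

```text
position: [0.573, -0.0969, 0.0161]
eef_rot: [0.014, 1.0, -0.01, 0.001]
force: [-2.0, -11.8, 0.1]
position: [0.5727, -0.0967, 0.0164]
eef_rot: [0.016, 1.0, -0.011, 0.0]
force: [-1.0, -11.4, 0.4]
```

```bash
python3 -m crank '[{"offset":[0,3.6,-0.5],"roll":0}]'|sed -n 2,4p; python3 - <<'E'
from h import *
st(); 
img=robot.camera("top"); up("c13t",img,120,165,130,60,6)
cv2.imwrite("pics/c13s.png",robot.camera("side"))
E
```

```text
position: [0.5724, -0.096, 0.0163]
eef_rot: [0.017, 1.0, -0.012, 0.0]
force: [-1.7, -12.0, 1.5]
t 16.82 p [572.4 -96.   16.3] yaw -1.35 zax [ 2.000e-04 -3.460e-02 -9.994e-01] F [ -1.7 -12.    1.5] T [-1.35  0.38  0.64] gap 23.0
```

View pics/c13t.png

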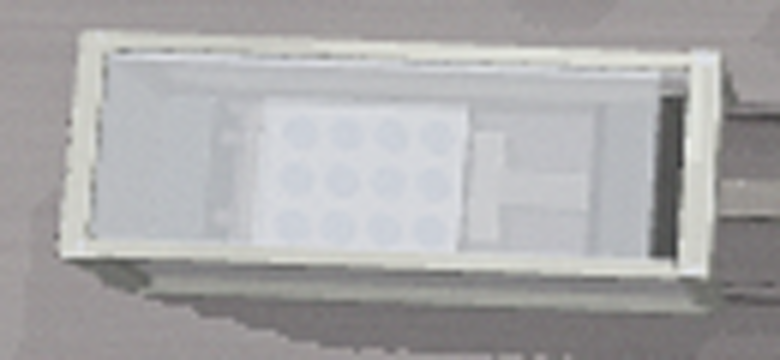

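View pics/c13s.png

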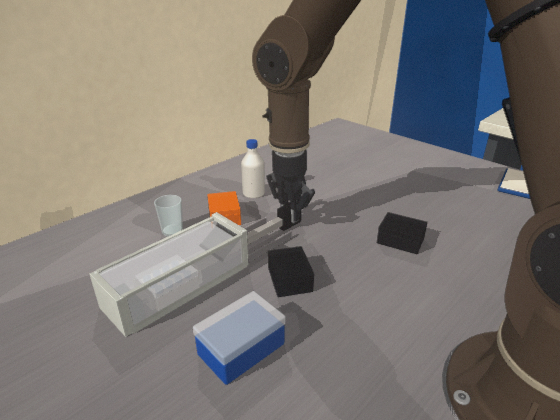

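```bash
python3 -m crank '[{"offset":[0.7,3.8,0.7],"roll":0.2}]'|sed -n 2,4p;python3 -m crank '[{"offset":[0.7,3.8,0.7],"roll":0.2}]'|sed -n 2,4p; python3 - <<'E'
from h import *
st()
E
```

```text
position: [0.573, -0.0949, 0.0174]
eef_rot: [0.019, 1.0, -0.011, 0.0]
force: [-1.2, -11.6, 0.8]
position: [0.5734, -0.094, 0.0185]
eef_rot: [0.02, 1.0, -0.01, 0.0]
force: [-2.2, -11.1, 1.4]
t 17.18 p [573.4 -94.   18.5] yaw -1.15 zax [-0.     -0.0402 -0.9992] F [ -2.2 -11.1   1.4] T [-1.38  0.27  0.52] gap 23.3
```

```bash
python3 -m crank '[{"offset":[0.3,3.8,0.3],"roll":0.3}]'|sed -n 2,4p;python3 -m crank '[{"offset":[0.3,3.8,0.3],"roll":0.3}]'|sed -n 2,4p; python3 -m crank '[{"offset":[0,3.8,0.3],"roll":0.3}]'|sed -n 2,4p;python3 - <<'E'
from h import *
st()
img=robot.camera("top"); up("c14t",img,120,165,130,60,6)
E
```

```text
position: [0.5737, -0.093, 0.0193]
eef_rot: [0.022, 1.0, -0.008, 0.0]
force: [-0.5, -12.1, 1.2]
position: [0.5742, -0.0921, 0.0202]
eef_rot: [0.023, 1.0, -0.007, 0.001]
force: [-0.1, -9.8, 0.6]
position: [0.5745, -0.0912, 0.0211]
eef_rot: [0.024, 1.0, -0.006, 0.001]
force: [1.2, -10.8, 0.4]
t 17.55 p [574.5 -91.2  21.1] yaw -0.66 zax [ 0.0021 -0.0486 -0.9988] F [  1.2 -10.8   0.4] T [-1.4   0.01 -0.09] gap 23.2
```

View pics/c14t.png

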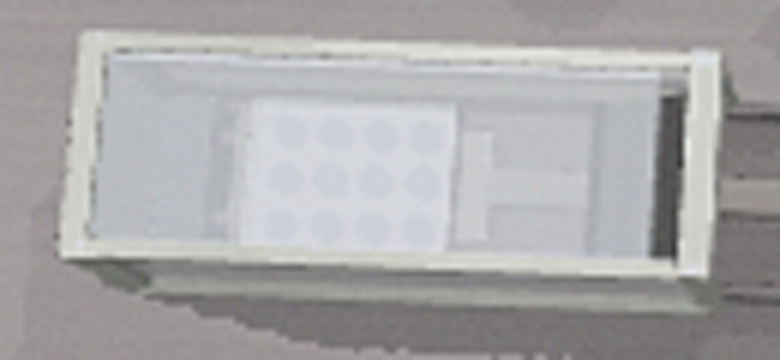

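```bash
python3 - <<'E'
from h import *
g=lambda n:cv2.cvtColor(cv2.imread(f"pics/{n}.png"),cv2.COLOR_BGR2GRAY)
a,b=g("c12t"),g("c14t"); C=cam("top")
for (x,y,w,h) in [(275,105,190,140),(260,100,210,150)]:
    r=cv2.matchTemplate(b,a[y:y+h,x:x+w],cv2.TM_CCOEFF_NORMED); _,v,_,l=cv2.minMaxLoc(r)
    p=back(C,np.array([[x+95,175.],[x+95+l[0]-x,175.+l[1]-y]])/6+[120,165],.045)
    print(v,l[0]-x,l[1]-y,(p[1]-p[0])*1000)
E
```

```text
0.8881363868713379 -14 -1 [0.29500004 6.10998038 0.        ]
0.9279576539993286 -14 -1 [0.29499131 6.11067552 0.        ]
```

```bash
python3 -m crank '[{"offset":[0,-3,0],"roll":0},{"offset":[0,-6,0],"roll":0},{"offset":[0,-8,0],"roll":0},{"offset":[0,-8,0],"roll":0},{"offset":[0,-8,0],"roll":0},{"offset":[0,-8,0],"roll":0},{"offset":[0,-8,0],"roll":0},{"offset":[0,-8,0],"roll":0},{"offset":[0,-6,0],"roll":0}]'; python3 - <<'E'
from h import *
st()
img=robot.camera("top"); up("c15t",img,120,155,320,130,2.5)
E
```

```text
time: 18.73
position: [0.575, -0.1542, 0.0213]
eef_rot: [0.022, 1.0, -0.004, 0.002]
force: [-0.0, 1.5, -1.6]
finger_gap: 0.0229
t 18.73 p [ 575.  -154.2   21.3] yaw -0.5 zax [ 0.0031 -0.0441 -0.999 ] F [-0.   1.5 -1.6] T [ 0.54  0.06 -0.07] gap 22.9
```

View pics/c15t.png

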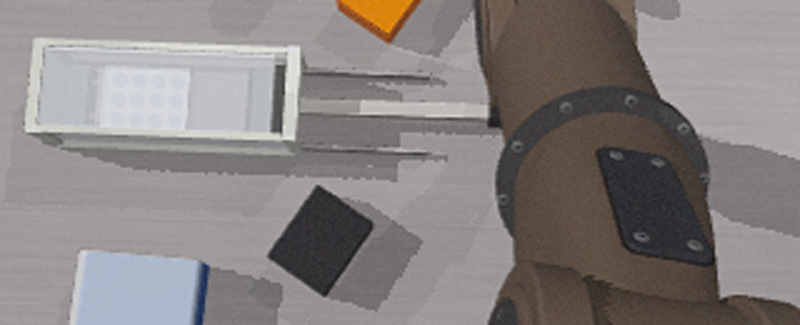

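Carrier stayed in place; the rod is coming out. Continuing straight back.

```bash
python3 -m crank '[{"offset":[0,-6,0],"roll":0},{"offset":[0,-8,0],"roll":0},{"offset":[0,-8,0],"roll":0},{"offset":[0,-8,0],"roll":0},{"offset":[0,-8,0],"roll":0},{"offset":[0,-8,0],"roll":0},{"offset":[0,-8,0],"roll":0},{"offset":[0,-8,0],"roll":0},{"offset":[0,-8,0],"roll":0},{"offset":[0,-8,0],"roll":0},{"offset":[0,-8,0],"roll":0},{"offset":[0,-6,0],"roll":0}]'; python3 - <<'E'
from h import *
st()
img=robot.camera("top"); up("c16t",img,120,155,320,130,2.5)
cv2.imwrite("pics/c16s.png",robot.camera("side"))
E
```

```text
time: 20.27
position: [0.5748, -0.2543, 0.0213]
eef_rot: [0.023, 1.0, -0.005, 0.002]
force: [0.2, 0.7, -1.1]
finger_gap: 0.023
t 20.27 p [ 574.8 -254.3   21.3] yaw -0.58 zax [ 0.0029 -0.0454 -0.999 ] F [ 0.2  0.7 -1.1] T [ 0.57  0.03 -0.01] gap 23.0
```

View pics/c16t.png

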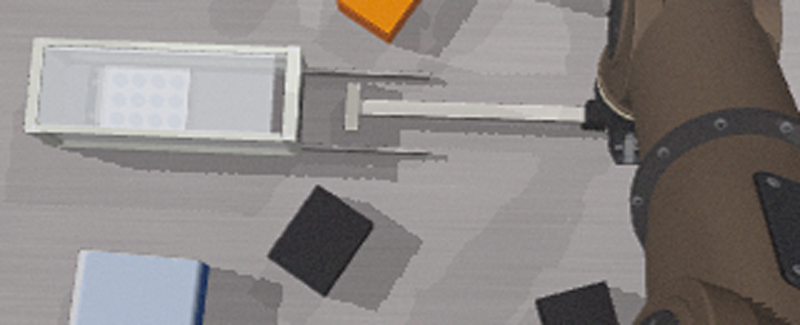

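View pics/c16s.png

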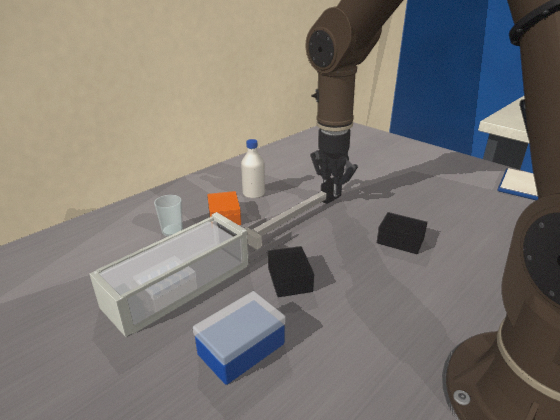

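```bash
python3 -m crank '[{"offset":[0,-8,0],"roll":0},{"offset":[0,-14,0],"roll":0},{"offset":[0,-14,0],"roll":0},{"offset":[0,-14,0],"roll":0},{"offset":[0,-14,0],"roll":0},{"offset":[0,-14,0],"roll":0},{"offset":[0,-14,0],"roll":0},{"offset":[0,-14,0],"roll":0},{"offset":[0,-14,0],"roll":0},{"offset":[0,-14,0],"roll":0},{"offset":[0,-10,0],"roll":0},{"offset":[0,-4,0],"roll":0}]';python3 -m crank '[{"offset":[-5,0,0],"roll":0},{"offset":[-10,0,0],"roll":0},{"offset":[-10,0,0],"roll":0},{"offset":[-10,0,0],"roll":0},{"offset":[-10,0,0],"roll":0},{"offset":[-10,0,0],"roll":0},{"offset":[-10,0,0],"roll":0},{"offset":[-10,0,0],"roll":0},{"offset":[-8,0,0],"roll":0},{"offset":[-4,0,0],"roll":0},{"offset":[0,0,0],"roll":0}]'; python3 - <<'E'
from h import *
st()
img=robot.camera("top"); up("c17t",img,120,155,320,130,2.5)
img=robot.camera("side"); up("c17s",img,200,100,220,160,3.5)
E
```

```text
time: 21.88
position: [0.5739, -0.4134, 0.021]
eef_rot: [0.023, 1.0, -0.006, 0.001]
force: [-0.5, 1.6, -1.1]
finger_gap: 0.0233
time: 23.25
position: [0.4806, -0.413, 0.0217]
eef_rot: [0.023, 1.0, -0.006, 0.002]
force: [0.9, 0.3, -1.8]
finger_gap: 0.0229
t 23.25 p [ 480.6 -413.    21.7] yaw -0.66 zax [ 0.003  -0.046  -0.9989] F [ 0.9  0.3 -1.8] T [ 0.39 -0.05 -0.07] gap 22.9
```

View pics/c17t.png

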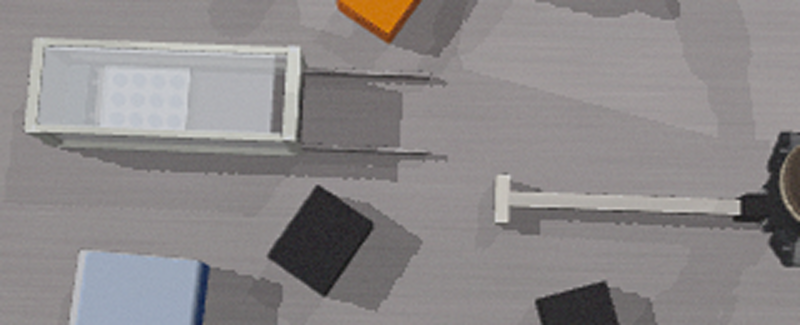

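View pics/c17s.png

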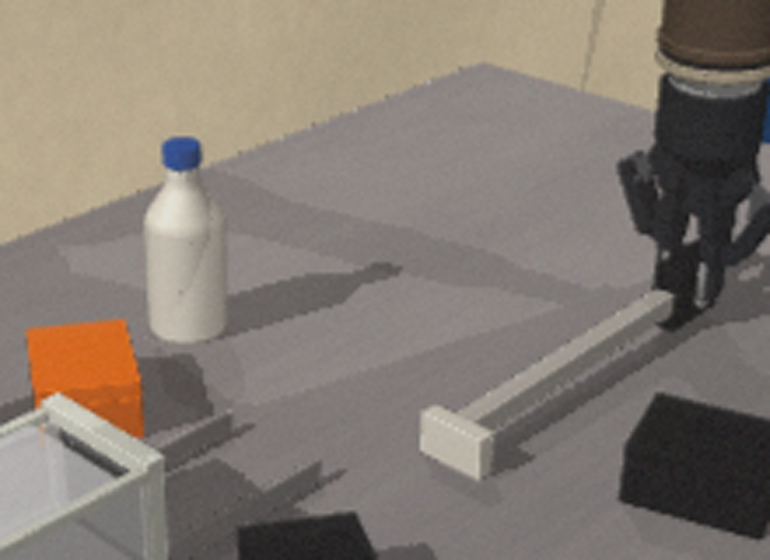

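```bash
python3 -m crank '[{"offset":[0,0,-2],"roll":0},{"offset":[0,0,-2],"roll":0},{"offset":[0,0,-1.5],"roll":0}]'|sed -n 2,4p;python3 -m crank '[{"offset":[0,0,-1.5],"roll":0},{"offset":[0,0,0],"roll":0}]'|sed -n 2,4p
```

```text
position: [0.482, -0.4136, 0.0163]
eef_rot: [0.024, 1.0, -0.005, 0.002]
force: [-0.1, -2.1, 2.8]
position: [0.4821, -0.4137, 0.0145]
eef_rot: [0.024, 1.0, -0.005, 0.002]
force: [-0.9, -1.1, 0.4]
```

```bash
python3 -m crank '[{"offset":[0,0,-0.5],"roll":0},{"offset":[0,0,0],"roll":0}]'|sed -n 2,4p;python3 -m crank '[{"offset":[0,0,0],"roll":0},{"offset":[0,0,0],"roll":0},{"offset":[0,0,0],"roll":0},{"offset":[0,0,0],"roll":0},{"offset":[0,0,0],"roll":0},{"offset":[0,0,0],"roll":0},{"offset":[0,0,0],"roll":0}]' 80 30;  python3 - <<'E'
from h import *
st(); cv2.imwrite("pics/c18.png",robot.camera("wrist"))
img=robot.camera("side"); up("c18s",img,200,100,220,160,3.5)
E
```

```text
position: [0.4822, -0.4136, 0.0144]
eef_rot: [0.024, 1.0, -0.005, 0.002]
force: [0.4, -2.0, 0.1]
time: 25.1
position: [0.4822, -0.4131, 0.0141]
eef_rot: [0.024, 1.0, -0.005, 0.002]
force: [-0.3, -0.5, 0.3]
finger_gap: 0.0796
t 25.1 p [ 482.2 -413.1   14.1] yaw -0.54 zax [ 0.0042 -0.0471 -0.9989] F [-0.3 -0.5  0.3] T [ 0.12  0.03 -0.03] gap 79.6
```

View pics/c18.png

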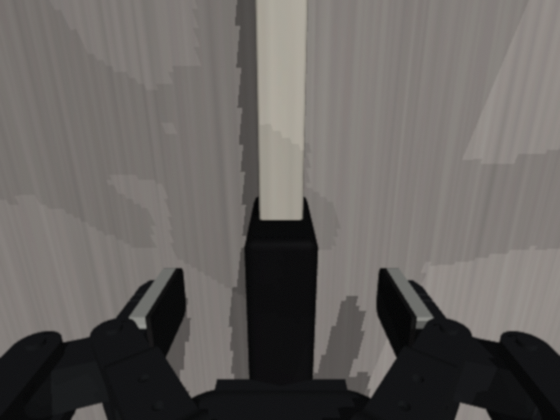

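View pics/c18s.png

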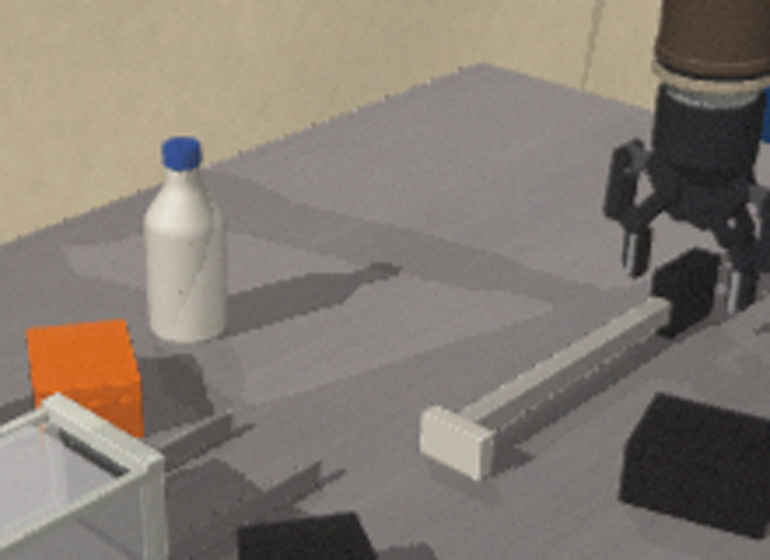

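Released, and the rod lies flat. Next: lift away, then check the flap and stop.

```bash
python3 -m crank '[{"offset":[0,0,15],"roll":0},{"offset":[0,0,25],"roll":0},{"offset":[0,0,35],"roll":0},{"offset":[0,0,35],"roll":0},{"offset":[0,0,35],"roll":0},{"offset":[0,0,35],"roll":0},{"offset":[0,0,0],"roll":0}]'; python3 - <<'E'
from h import *
st(); img=robot.camera("top"); up("e_t",img,120,165,130,60,6); up("e_all",img,120,100,320,200,2.5)
C=cam("top"); 
img=robot.camera("side"); up("e_s",img,80,190,200,140,4)
for q in ("flap","flap_edge","stop","carrier"):
    for o in robot.outline_of(q,"side")[:3]: print(q,o["score"],o["rect"])
E
```

```text
time: 26.08
position: [0.4823, -0.4126, 0.2067]
eef_rot: [0.025, 1.0, -0.004, 0.004]
force: [-0.3, -1.5, -0.4]
finger_gap: 0.08
t 26.07 p [ 482.3 -412.6  206.7] yaw -0.5 zax [ 0.008  -0.0493 -0.9988] F [-0.3 -1.5 -0.4] T [-0.01 -0.02 -0.03] gap 80.0
flap 0.59 [322.9, 170.8, 81.2, 66.9]
flap_edge 0.65 [216.9, 222.6, 19.5, 12.8]
flap_edge 0.65 [318.8, 174.5, 89.5, 60.3]
carrier 0.94 [376.1, 212.7, 48.9, 39.1]
carrier 0.76 [205.8, 191.0, 34.0, 34.4]
carrier 0.72 [269.1, 248.9, 46.8, 52.2]
```

View pics/e_t.png

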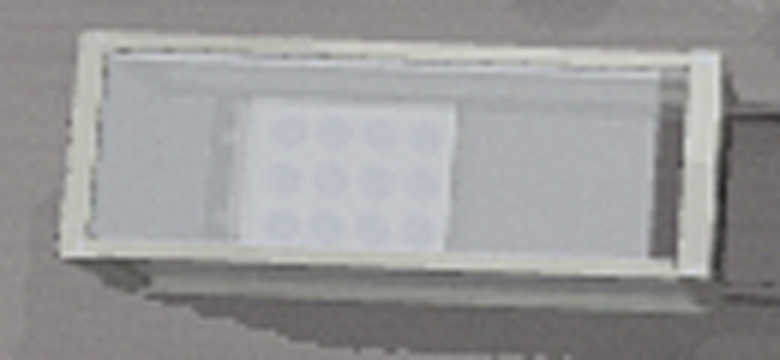

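View pics/e_s.png

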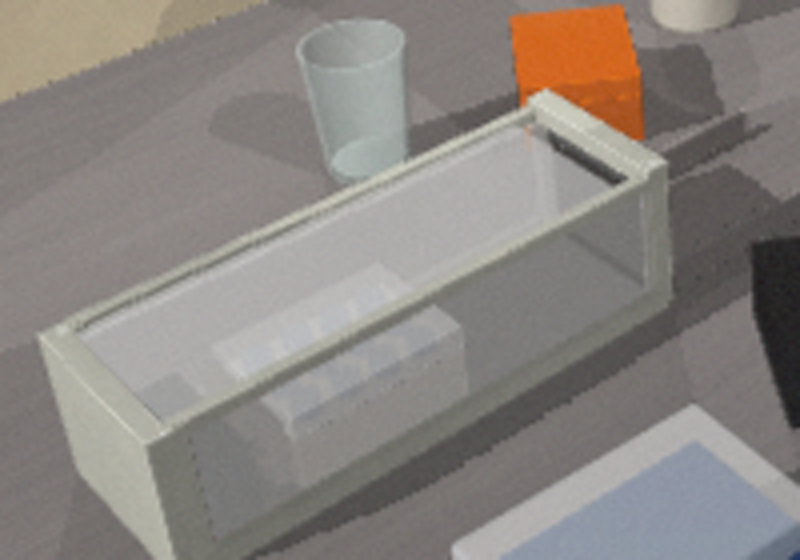

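View pics/e_all.png

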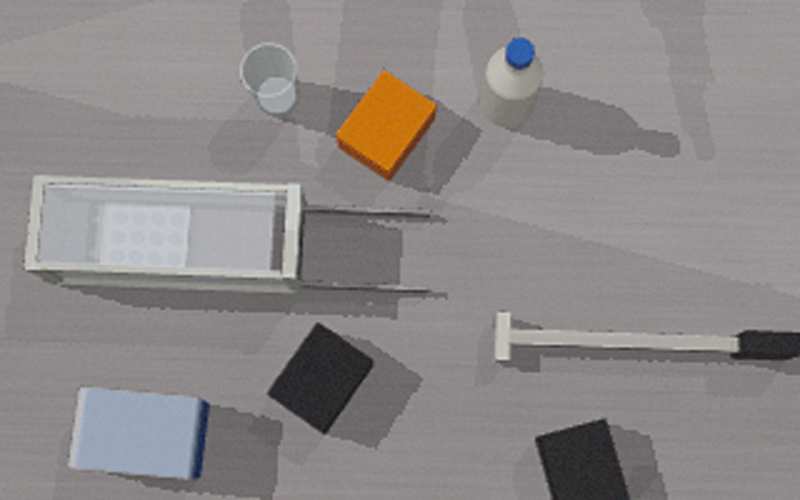

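```bash
python3 - <<'E'
from h import *
a=cv2.imread("pics/a_side.png"); b=cv2.imread("pics/c13s.png"); c=robot.camera("side")
at=cv2.imread("pics/a_top.png"); t=robot.camera("top")
cr=lambda i:cv2.resize(i[205:280,185:265],None,fx=3.2,fy=3.2,interpolation=cv2.INTER_CUBIC)
cv2.imwrite("pics/f.png",np.hstack([cr(a),cr(b),cr(c)]))
print(a[205:280,185:265].astype(int).mean(), [np.abs(a[215:270,200:250].astype(int)-x[215:270,200:250]).mean() for x in (b,c)])
d=np.abs(at.astype(int)-t).max(2); 
for n,(x,y,w,h) in dict(hatchframe=(128,168,115,50),bottle=(310,108,30,40),tip=(146,252,58,42),beaker=(212,114,30,35),flapstrip=(228,178,8,35)).items(): print(n,d[y:y+h,x:x+w].mean())
g=lambda i:cv2.cvtColor(i,cv2.COLOR_BGR2GRAY)
b12,t6=g(cv2.imread("pics/c12t.png")),g(cv2.resize(t[165:225,120:250],None,fx=6,fy=6,interpolation=cv2.INTER_CUBIC))
r=cv2.matchTemplate(t6,b12[105:245,275:465],cv2.TM_CCOEFF_NORMED);print(cv2.minMaxLoc(r))
E
```

```text
131.38183333333333 [np.float64(11.84909090909091), np.float64(5.227151515151515)]
hatchframe 5.585217391304348
bottle 4.378333333333333
tip 2.702791461412151
beaker 2.7304761904761903
flapstrip 2.7142857142857144
(-0.33097541332244873, 0.851328432559967, (238, 120), (260, 104))
```

View pics/f.png

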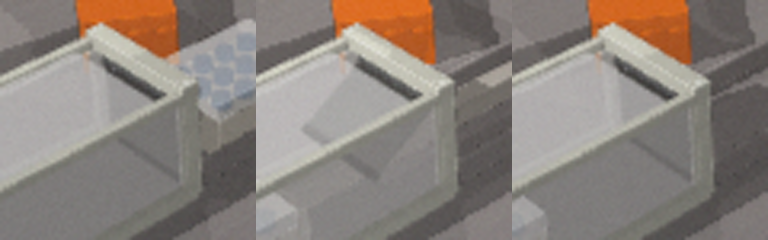

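The flap looks shut again, matching the first picture (left) and unlike the open state (middle). The carrier has stayed where it was left.

```bash
python3 -c "
from rig import robot
print(robot.close_job())"
```

```text
the job is handed in; nothing more can be done
None
```

The carrier is in the hatch against the stop, the flap is shut, the rod lies flat on the bench, and I handed the job in at about 26 s.

- **Stop travel:** I put it at about 5.5–6.5 mm. The arm moved 5.8 mm after first contact, and the top camera showed the carrier moving 6.1–6.5 mm after it. I could not measure the stop directly, and the network did not find it in the last picture.
- **Forces:** The stop gave way at a wrist reading of about 12 N, more than the 7 N stated. Part of that is carrier friction and the rod's head pressing on the bench. The gripper tilted about 2° further while pushing, which I could not correct with the moves available.
- **Flap:** In the last side picture the doorway matches the one taken at the start. I judged this by eye and by comparing pixels, because the network's flap detections there were unreliable.
- **Rod:** It lies flat to the robot's side of the rails, its head about 5 cm short of where they begin. The gripper was open and clear above it.
- **Other things:** The bottle, tip box and beaker look unmoved in the top view. The black and orange look-alikes were not touched.

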